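# Put the gouges away and shut the carver's tool chest

## Robot

A 6-joint arm with a two-finger parallel gripper is mounted at the origin on the work surface. World frame = base frame: x ahead of the robot, y to its left, z up, the work surface at z = 0. Lengths are in m, angles in rad, forces in N, time in s.
With the tool pointing down it reaches from about 0.3 to 0.875 m from the base axis. Payload 6.4 kg.
Tool frame: the origin (TCP) lies at the very end of the fingers, on their centre line; the grasp point (between the pads) lies 19 mm behind it; z points along the fingers, y is the line along which they close (so a half turn about z gives the same grasp; the last joint's range is limited). The gripper opens to 85 mm and grips with 20 to 120 N. Pads are 22 mm wide; open, the fingers measure 114 mm over their backs; the gripper's body (76 mm by 85 mm) begins 54 mm behind the grasp point. The pads swing forward as they close: fully open they stand 13 mm farther back than shut.
Start: joints at [0.944, 0.181, 1.607, -0, 1.354, -0.206], TCP at [0.235, 0.525, 0.2] pointing down, gripper open.
Joint ranges: [-2.99, 2.99], [-0.89, 2.07], [0.3, 2.58], [-1.14, 4.28], [0, 2.63], [-3.12, 3.12]. Speed limits (rad/s): [2.57, 2.57, 3.01, 3.14, 3.14, 3.14].

## Interface

Orientations are given as a unit quaternion [w, x, y, z].
In Python, from bench import telemetry, camera, ctrl, spotter gives the robot as it stands.
- The arm moves only by the tool send_rows, never from a script. Its argument "series" is a list of rows, each a list of 3 entries, a list of its own where there are three numbers: the turn, a rotation vector about the world's x, y, z in degrees, then the shift along the world's x, y, z in mm, then the closure, from -1 (fully open) to 1 (shut), so that 0 is half open. In form: [[[rx, ry, rz], [dx, dy, dz], gripper], ...]. A call has 1 to 10 rows; each row is the pose to reach, as a shift and turn from the pose commanded when the call began; what a row does not reach only later rows make up. A row lasts 1/8 s, in which the tool goes at most 62.5 mm and 10.7 degrees, less where a joint would pass 70% of its speed; a pose out of reach is approached as far as the arm can. A call with a gripper value outside its range is refused whole. The fingers move at their own pace and stop on an object; the grip force is fixed at half the most. Time passes only in rows, so rows that repeat a pose let the fingers close. It gives the time, the measured TCP pose, the force, the opening and the grip force at its end, in the units of the state.
- telemetry.get_obs(): the state, without advancing time (a new reading comes with each control period).
- camera(name): name is "scene" or "top" or "wrist"; returns a dict with "pixels" (384x512x3 uint8, red, green, blue), "camera_matrix" (3x3 intrinsics, pixels), "xyz" and "orientation" of the camera in the world. Camera axes: x right, y up, looking along -z (the intrinsics and any distortion apply to the point x, -y, -z); pixel columns grow to the right and rows downward; lengths in m; the calibration is good to about 2 mm. A picture is of the moment at which its call begins. There is no depth.
- ctrl.hand_in(): hands the job in; it is judged then, once.
Trained networks look in the newest picture that a camera, given by its name, has taken for a name from the list of things; names that differ only in an ending like _2 or _b are one class to them, and where a whole thing is asked for, a point or a joint stands for the part that bears it (a point fixed in the world has none). Each returns a list of dicts, best first, with "conf" (0 to 1); they miss things now and then, are a little off and sometimes report something else, mostly with a low value. They report only what shows in the picture. A call takes as long as a camera call.
- spotter.boxes_of(thing, camera): "xyz" ([x, y, z] in m, in world coordinates, good to about 4 mm: the middle of the surface that is visible of it).
- spotter.landmark_of(thing, camera): "xyz" ([x, y, z] in m, in world coordinates, good to about 4 mm: a listed point, or the origin of a listed thing).
The state is a dict: "time_s": time; "q": joint angles; "dq": joint speeds; "joint_efforts": joint torques, N m; "eef_pos": TCP position; "eef_rot": TCP orientation; "wrist_force": force on the tool from outside, world axes, zero at the start; "torque": the same for the moment, N m; "opening": opening from 0.0 (shut) to 1.0 (fully open); "grasp_force": force on a finger pad.
Only numpy, scipy, OpenCV 4.12 (cv2) and the standard library are available. Lean on these libraries where they do the work, as an engineer would, in place of code of your own. Each camera call takes 0.05 s, during which the arm holds its last target. There are 200 camera calls.

## Task

Pack up the carving tools: lay the blue and the orange gouge from the bench into the two free rests of the tool chest, handles at the same end as the green gouge that is already there. Then swing the open lid over by its steel handle and lower it gently until it is fully shut, without letting it drop, and press the brass hasp down flat over its staple. Leave everything else where it is.

Things in the scene. Friction and masses are not known exactly. Their poses are not given: they have to be found in the camera images.
- chest: Wooden tool chest, fixed, 340 (x) x 210 (y) x 80 mm high without lid, walls 10 mm. Origin: centre of its underside. Its front (staple) faces its own -y; the lid is hinged on top of the back (+y) wall. Inside, two notched cross-bars hold three gouges along x, at y = -56, 0, +56 mm (the last holds the green one): handle bar at x = -78 mm, blade bar at x = +80 mm
- rest_front (a point): Where a gouge's origin lies when home in the free rest nearest the chest's front, gouge x along chest x, handle to chest -x (up to 25 mm off along x is fine; point axes as the chest's). 30 mm above the chest's underside. Handle notches are 30 mm wide and 18 mm deep; blade notches 22 mm wide, 16 mm deep (too narrow for a handle)
- rest_middle (a point): The same for the free rest in the middle of the chest
- gouge_blue: Carving gouge with a blue and yellow handle, 250 mm long, about 160 g, lying flat on the bench. Square handle 24 x 24 mm, 125 mm long, then a shank and a 16 mm wide, 4 mm thick blade at the handle's mid-height. Origin: on the handle's underside at the balance point, 18 mm behind the handle's blade end (107 mm from its butt), a good place to grip across y. x points to the blade's tip, z up
- gouge_orange: Carving gouge with an orange and black handle, 250 mm long, about 160 g, lying flat on the bench. Square handle 24 x 24 mm, 125 mm long, then a shank and a 14 mm wide, 4 mm thick blade at the handle's mid-height. Origin: on the handle's underside at the balance point, 18 mm behind the handle's blade end (107 mm from its butt), a good place to grip across y. x points to the blade's tip, z up
- gouge_green: Chisel of the same size with a green handle, already home in the back rest of the chest: leave it
- lid (a joint): Opening angle of the lid in rad: 0 is shut on the chest's rim, 1.57 upright, 2.1 lying back on its rear stop (the start). Left alone, the lid falls either way. It is a 34 mm high hollow wooden tray of about 0.65 kg, reaching 210 mm from the hinge
- lid_hinge (a point): Middle of the lid's hinge axis, fixed on the chest at the top of its back wall (80 mm up); the axis runs along the point's x, which is the chest's x
- lid_handle (a point): Middle of the round steel bar of the lid's handle: 10 mm thick, 106 mm clear length parallel to the hinge (point x), its axis 40 mm off the lid's front edge, 250 mm from the hinge line along the lid and 17 mm towards the lid's top. The bar can turn between gripper fingers as the lid swings
- hasp (a joint): Angle of the brass hasp on the lid's front in rad: 0 hangs flat on the chest's front over the staple when the lid is shut, 1.57 stands straight out from the front. Stiff pivot, stays where it is left; about 1 N at its end moves it
- hasp_hinge (a point): Middle of the hasp's hinge axis, on the front of the lid, 105 mm to the chest's -x from the handle's middle, 18 mm below the lid's top; the axis runs along x. The point turns with the lid, its axes as the chest's when the lid is shut (-y out of the front)
- hasp_tip (a point): Free end of the hasp, 70 mm from its hinge; the leaf is 34 mm wide, 3 mm thick, its outer face 3.5 mm out from the hinge axis when closed
- mallet: Carver's mallet with a red head and wooden handle, standing on its head, 228 mm tall, head 80 mm across; origin under its centre; leave it
- stone: Grey sharpening stone on a dark wooden base 190 x 70 x 38 mm; leave it
- oil: Amber oil bottle 48 mm across, 125 mm tall; leave it
- cup: White plastic cup 72 mm across, 85 mm tall; leave it
- pencil: Flat red carpenter's pencil 170 x 14 x 9 mm; leave it
- strop: Strop, a flat board 200 x 55 x 20 mm; leave it

How it is judged:
On the way, in this order (a step that is already met when the one before it is completed fails the run):
1. both gouges lie home in the two free rests, handles to the chest's -x end, and are at rest, the lid still open (x of gouge_blue in the frame of chest between -0.045 and 0.01 m and y of gouge_blue in the frame of chest between -0.066 and 0.012 m and z of gouge_blue in the frame of chest between 0.026 and 0.0345 m and angle between the x axis of each of gouge_blue, gouge_orange and the x axis of chest, either way round below 0.08 rad and angle between each of gouge_blue, gouge_orange's own z axis and vertical below 0.25 rad and x of gouge_orange in the frame of chest between -0.045 and 0.01 m and y of gouge_orange in the frame of chest between -0.066 and 0.012 m and z of gouge_orange in the frame of chest between 0.026 and 0.0345 m and linear speed of each of gouge_blue, gouge_orange below 0.02 m/s and value of joint lid above 1.57 rad), for 0.2 s.
2. the lid has come over and is shut on the rim (value of joint lid below 0.02 rad), for 0.2 s.
3. the hasp is down over its staple (value of joint lid below 0.02 rad and value of joint hasp below 0.15 rad), for 0.2 s.
At the end, for the whole second after the job is handed in: Both gouges lie still, right way up, in the front and middle rests, down in both notches (origin within 4 mm of the rest's height, 27 mm along x, 10 mm along y, 0.08 rad in direction); the lid is shut (within 0.02 rad) and the hasp down (within 0.15 rad) (all of step 3 and x of gouge_blue in the frame of chest between -0.045 and 0.01 m and y of gouge_blue in the frame of chest between -0.066 and 0.012 m and z of gouge_blue in the frame of chest between 0.026 and 0.0345 m and angle between the x axis of each of gouge_blue, gouge_orange and the x axis of chest, either way round below 0.08 rad and angle between each of gouge_blue, gouge_orange's own z axis and vertical below 0.25 rad and x of gouge_orange in the frame of chest between -0.045 and 0.01 m and y of gouge_orange in the frame of chest between -0.066 and 0.012 m and z of gouge_orange in the frame of chest between 0.026 and 0.0345 m and linear speed of each of gouge_blue, gouge_orange below 0.02 m/s); the robot touches nothing.
It fails at once if a thing on the bench that is not part of the job (mallet, stone, oil, cup, pencil, strop) is knocked away (moved more than 30 mm) (distance of any of mallet, stone, oil, cup, pencil, strop from where it was at the start of the episode above 0.03 m).
It fails at once if the green gouge already in the chest is disturbed (moved more than 15 mm) (distance of gouge_green from where it was at the start of the episode above 0.015 m).
It fails at once if the lid drops or slams (closing faster than 1.5 rad/s within the last 0.3 rad) (value of joint lid below 0.3 rad and velocity of joint lid below -1.5 rad/s).
It also fails if it takes over 72 s, if anything falls off the work surface, if the arm or the gripper's body presses on something with over 40 N, if the wrist force passes 120 N, or if a joint passes its speed limit or range.

## Working session

There is one attempt and no reset: what is moved stays moved. The work goes in short steps, Python scripts to look and compute and a tool call to move; the robot and the scene stay as the last step left them, time stands still between calls to the robot, and variables do not carry over. Pictures are saved under pics/ and viewed, at most 10 in all, crops included, and the job is handed in when it is done.

Besides the shell and the picture viewer there is one more tool, called after "Call:" in YAML: its name, and indented under it one key for each argument. send_rows: Moves the arm, as the interface text tells. Its arguments: {"type":"object","properties":{"series":{"type":"array","items":{"type":"array"}}},"required":["series"]}

```bash
mkdir -p pics
cat > h.py <<'E'
import numpy as np, cv2
from bench import telemetry, camera, ctrl, spotter
def look(names,cams=("scene","top"),save=None):
    for c in cams:
        d=camera(c)
        if save: cv2.imwrite(f"pics/{save}_{c}.png",d["pixels"][:,:,::-1])
        for n in names:
            for f in ("landmark_of",):
                r=getattr(spotter,f)(n,c)
                print(c,n,[(np.round(np.array(x["xyz"])*1000).astype(int).tolist(),round(x["conf"],2)) for x in r[:2]])
    return d
E
python3 - <<'E'
from h import *
look(["chest","rest_front","rest_middle","gouge_blue","gouge_orange","gouge_green","lid_hinge","lid_handle","hasp_hinge","hasp_tip","mallet","stone","oil","cup","pencil","strop"],save="a")
for c in("scene","top"):
    d=camera(c);print(d["xyz"],d["orientation"],d["camera_matrix"])
print(telemetry.get_obs())
E
```

```text
scene chest [([568, -528, 0], 0.62), ([576, 50, 3], 0.58)]
scene rest_front [([568, -6, 30], 0.85)]
scene rest_middle [([557, 49, 24], 0.88), ([637, 392, 0], 0.58)]
scene gouge_blue [([487, -413, 2], 0.58)]
scene gouge_orange [([492, -251, 2], 0.64)]
scene gouge_green [([543, 107, 34], 0.94)]
scene lid_hinge [([548, 156, 81], 0.86), ([556, 47, 27], 0.57)]
scene lid_handle [([527, 291, 288], 0.85)]
scene hasp_hinge [([427, 255, 256], 0.87)]
scene hasp_tip [([419, 290, 320], 0.45), ([573, 54, 6], 0.26)]
scene mallet [([673, -392, -2], 0.77), ([370, 404, 4], 0.71)]
scene stone [([565, 502, -2], 0.56)]
scene oil [([640, 392, 1], 0.85), ([494, -251, 0], 0.52)]
scene cup [([370, 405, 2], 0.69), ([564, -2, 27], 0.37)]
scene pencil [([714, -213, 1], 0.46), ([564, -2, 26], 0.22)]
scene strop [([568, -533, 1], 0.59), ([555, 49, 26], 0.38)]
top chest [([573, 53, -2], 0.63)]
top rest_front [([565, -7, 26], 0.69), ([558, 52, 31], 0.62)]
top rest_middle [([555, 52, 32], 0.64)]
top gouge_blue [([485, -412, -1], 0.8)]
top gouge_orange [([494, -257, 4], 0.84)]
top gouge_green [([548, 105, 29], 0.88),
[... 950 characters left out ...]
8, 'q': array([ 9.43700624e-01,  1.80828410e-01,  1.60700079e+00, -1.30404361e-05,
        1.35384133e+00, -2.06295413e-01]), 'dq': array([-4.26691651e-04, -3.01987001e-03,  1.35210047e-04, -5.01856446e-04,
       -1.27712163e-03,  2.66809009e-05]), 'joint_efforts': array([-1.11497997e-03, -4.44839716e+01, -3.51669073e+01, -3.36984021e-04,
        7.94595635e-04, -6.01172871e-06]), 'eef_pos': array([0.2348652 , 0.52484065, 0.19967208]), 'eef_rot': array([-9.93840194e-06,  2.08849865e-01,  9.77947715e-01, -3.81856544e-05]), 'wrist_force': array([-0.08611685, -1.01209858, -0.35982014]), 'torque': array([ 0.01431012,  0.02762271, -0.05511239]), 'grasp_force': 0.0, 'opening': 1.0033599902369235}
```

View pictures.

View pics/a_top.png

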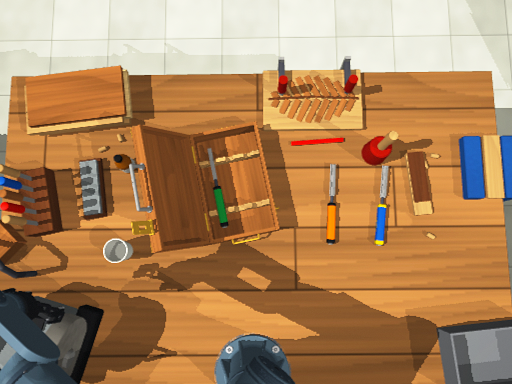

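View pics/a_scene.png

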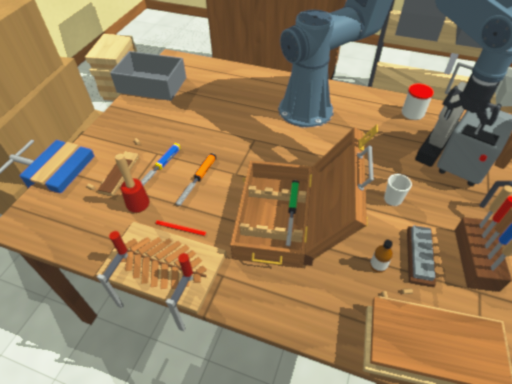

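```bash
cat >> h.py <<'E'
from scipy.spatial.transform import Rotation as R
def proj(d,uv,z):
    K=d["camera_matrix"];w=d["orientation"];Rm=R.from_quat([w[1],w[2],w[3],w[0]]).as_matrix()
    uv=np.atleast_2d(uv).astype(float)
    r=np.c_[(uv[:,0]-K[0,2])/K[0,0],-(uv[:,1]-K[1,2])/K[1,1],-np.ones(len(uv))]@Rm.T
    o=np.array(d["xyz"]);s=(z-o[2])/r[:,2]
    return (o+r*s[:,None])*1000
E
python3 - <<'E'
from h import *
for cam in("top","scene"):
    d=camera(cam);P=d["pixels"];H=cv2.cvtColor(P,cv2.COLOR_RGB2HSV).astype(int)
    boxes={"top":{"blue":(362,160,400,250,100,130),"orange":(318,160,346,250,8,18),"green":(210,180,232,235,45,85)},
     "scene":{"blue":(140,135,190,190,100,130),"orange":(170,148,222,210,8,18),"green":(282,175,304,225,45,85)}}[cam]
    for n,(a,b,c,e,h0,h1) in boxes.items():
        S=H[b:e,a:c];m=(S[:,:,0]>=h0)&(S[:,:,0]<=h1)&(S[:,:,1]>(200 if n=="orange" else 120))&(S[:,:,2]>(200 if n=="orange" else 60))
        m8=m.astype(np.uint8);k,l,st,ce=cv2.connectedComponentsWithStats(m8);
        keep=[i for i in range(1,k) if st[i,4]>=15]
        v,u=np.nonzero(np.isin(l,keep));X=proj(d,np.c_[u+a,v+b],0.024 if n!="green" else .054)[:,:2]
        c0=X.mean(0);w,V=np.linalg.eigh(np.cov((X-c0).T));ax=V[:,1]*np.sign(V[0,1])
        s=(X-c0)@ax
        print(cam,n,len(u),c0.round(),"yaw",np.degrees(np.arctan2(ax[1],ax[0])).round(1),"ext",s.min().round(),s.max().round())
# more samples of landmarks
names=["gouge_blue","gouge_orange","rest_front","rest_middle","lid_hinge","lid_handle","chest"]
look(names)
E
```

```text
top blue 268 [ 443. -400.] yaw -7.7 ext -50.0 52.0
top orange 269 [ 449. -246.] yaw -3.3 ext -53.0 50.0
top green 267 [500.  95.] yaw 11.5 ext -52.0 53.0
scene blue 143 [ 446. -396.] yaw -5.3 ext -50.0 52.0
scene orange 182 [ 450. -244.] yaw -1.9 ext -56.0 55.0
scene green 184 [502.  96.] yaw 10.8 ext -56.0 52.0
scene gouge_blue [([488, -409, 2], 0.63)]
scene gouge_orange [([494, -250, 0], 0.58)]
scene rest_front [([524, 289, 285], 0.62), ([566, -5, 30], 0.57)]
scene rest_middle [([558, 48, 25], 0.74), ([672, -388, -2], 0.37)]
scene lid_hinge [([550, 152, 80], 0.89), ([710, -217, 0], 0.49)]
scene lid_handle [([524, 291, 287], 0.87)]
scene chest [([575, 55, -1], 0.96)]
top gouge_blue [([488, -410, -3], 0.71)]
top gouge_orange [([491, -259, 1], 0.76)]
top rest_front [([568, -9, 30], 0.91)]
top rest_middle [([557, 49, 30], 0.84)]
top lid_hinge [([553, 155, 78], 0.61)]
top lid_handle [([528, 292, 289], 0.82), ([368, 402, -2], 0.45)]
top chest [([574, 53, -1], 0.6), ([550, 154, 81], 0.54)]
```

Call:
send_rows:
  series:
    - [[0,0,5],[0,0,60],-1]
    - [[0,0,10],[0,0,120],-1]
    - [[0,0,15],[0,-10,180],-1]
    - [[0,0,21],[20,-55,210],-1]
    - [[0,0,21],[40,-115,210],-1]
    - [[0,0,21],[60,-173,210],-1]
    - [[0,0,21],[80,-232,210],-1]
    - [[0,0,21],[100,-292,210],-1]
    - [[0,0,21],[120,-350,210],-1]
    - [[0,0,21],[140,-410,210],-1]

```text
time_s: 3.95
eef_pos: [0.3748, 0.1137, 0.41]
eef_rot: [0.001, 0.027, 1.0, 0.0]
wrist_force: [0.6, 1.0, 0.2]
opening: 0.994
grasp_force: 0.0
```

Call:
send_rows:
  series:
    - [[0,0,0],[20,-58,0],-1]
    - [[0,0,0],[39,-116,0],-1]
    - [[0,0,0],[59,-174,-10],-1]
    - [[0,0,0],[78,-232,-20],-1]
    - [[0,0,0],[98,-290,-50],-1]
    - [[0,0,0],[119,-340,-90],-1]
    - [[0,0,0],[119,-369,-140],-1]
    - [[0,0,0],[119,-369,-200],-1]
    - [[0,0,0],[119,-369,-250],-1]
    - [[0,0,0],[119,-369,-250],-1]

```text
time_s: 5.2
eef_pos: [0.4907, -0.2513, 0.1553]
eef_rot: [-0.004, 0.027, 1.0, 0.003]
wrist_force: [0.2, -0.1, 0.1]
opening: 1.004
grasp_force: 0.0
```

Run:
```python
from h import *
d=look(["gouge_orange"],("wrist",),"b")
print(d["xyz"],d["orientation"])
o=telemetry.get_obs();print(o["time_s"],o["eef_pos"],o["eef_rot"],o["q"])
```

```text
wrist gouge_orange [([496, -252, 2], 0.85)]
[ 0.422105   -0.24906173  0.33051104] [ 0.72031616 -0.0953806  -0.09369123  0.68063876]
5.3 [ 0.49434302 -0.25390484  0.16130137] [ 5.36769781e-04  2.70658581e-02  9.99633422e-01 -4.16531886e-04] [-6.88077130e-01  1.74516471e-01  1.69502888e+00  1.52931027e-06
  1.27068845e+00 -2.20473557e+00]
```

View pics/b_wrist.png

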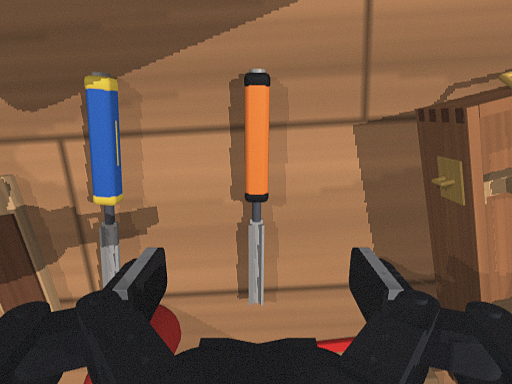

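Call:
send_rows:
  series:
    - [[0,0,0],[1,0,-50],-1]
    - [[0,0,0],[1,1,-100],-1]
    - [[0,0,0],[1,1,-140],-1]
    - [[0,0,0],[1,1,-155],-0.5]
    - [[0,0,0],[1,1,-155],0.5]
    - [[0,0,0],[1,1,-155],1]
    - [[0,0,0],[1,1,-155],1]
    - [[0,0,0],[1,1,-155],1]
    - [[0,0,0],[1,1,-155],1]
    - [[0,0,0],[1,1,-130],1]

```text
time_s: 6.55
eef_pos: [0.493, -0.2512, 0.0281]
eef_rot: [-0.002, 0.027, 1.0, 0.001]
wrist_force: [-0.3, 0.4, -0.3]
opening: -0.003
grasp_force: 0.0
```

Run:
```python
from h import *
look(["gouge_orange"],("wrist","top"),"c")
o=telemetry.get_obs();print(o["time_s"],o["eef_pos"],o["opening"],o["grasp_force"])
```

```text
wrist gouge_orange [([494, -254, 2], 0.73)]
top gouge_orange [([489, -258, 2], 0.55)]
6.75 [ 0.49495697 -0.25270121  0.02990742] 0.0005542871947780445 0.0
```

View pics/c_wrist.png

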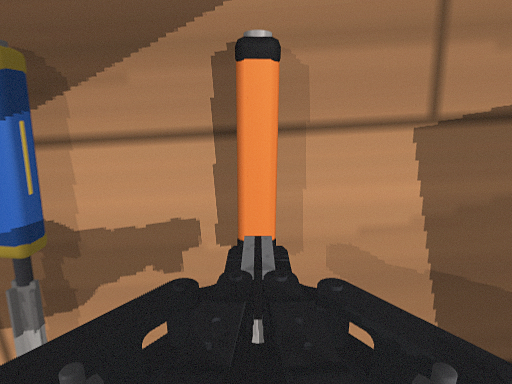

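Call:
send_rows:
  series:
    - [[0,0,0],[0,0,20],-1]
    - [[0,0,0],[0,0,20],-1]
    - [[0,0,0],[0,0,20],-1]
    - [[0,0,0],[0,0,20],-1]
    - [[0,0,0],[0,0,20],-1]
    - [[0,0,0],[0,0,10],-0.5]
    - [[0,0,0],[0,0,-10],-0.5]
    - [[0,0,0],[0,0,-27],-0.5]
    - [[0,0,0],[0,0,-27],-0.5]
    - [[0,0,0],[0,0,-27],-0.5]

```text
time_s: 8.0
eef_pos: [0.4948, -0.2526, 0.0028]
eef_rot: [0.0, 0.027, 1.0, -0.0]
wrist_force: [0.2, -0.6, 0.1]
opening: 0.749
grasp_force: 0.0
```

Call:
send_rows:
  series:
    - [[0,0,0],[0,0,0],1]
    - [[0,0,0],[0,0,0],1]
    - [[0,0,0],[0,0,0],1]
    - [[0,0,0],[0,0,0],1]

```text
time_s: 8.5
eef_pos: [0.4947, -0.2525, 0.0028]
eef_rot: [0.0, 0.027, 1.0, -0.0]
wrist_force: [0.7, -0.0, 0.1]
opening: 0.002
grasp_force: 0.0
```

Run:
```python
from h import *
w=look(["gouge_orange"],("wrist",))
s=look(["gouge_orange"],("scene",))
a=s["pixels"][100:250,120:280];a=cv2.resize(a,None,fx=3,fy=3,interpolation=cv2.INTER_CUBIC)
b=cv2.resize(w["pixels"][180:384,156:356],(300,300))
im=np.zeros((450,780,3),np.uint8);im[:450,:480]=a;im[:300,480:]=b
cv2.imwrite("pics/d.png",im[:,:,::-1])
```

```text
wrist gouge_orange [([495, -252, 1], 0.9)]
scene gouge_orange [([495, -254, 4], 0.73)]
```

View pics/d.png

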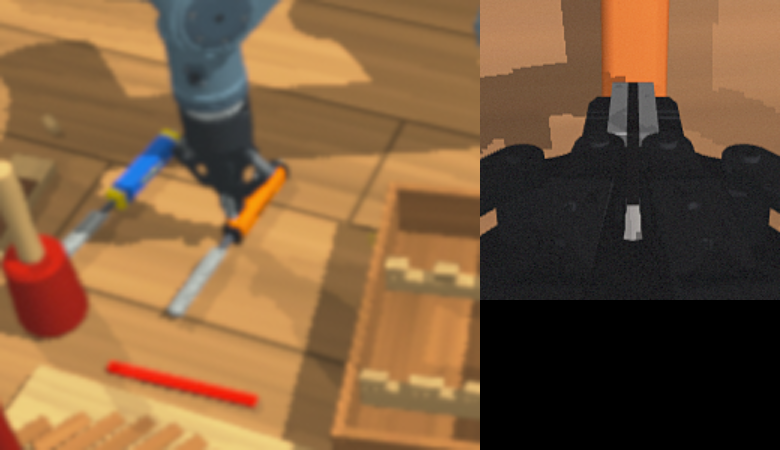

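Run:
```python
from h import *
d=camera("wrist");o=telemetry.get_obs()
K=d["camera_matrix"];w=d["orientation"];Rm=R.from_quat([w[1],w[2],w[3],w[0]]).as_matrix()
t=np.array(o["eef_pos"]);print(t,d["xyz"],o["opening"],o["q"])
for dz in(0,.01,.019,.03,.04,.06):
    p=Rm.T@(t+[0,0,dz]-d["xyz"]);print(dz,K[0,0]*p[0]/-p[2]+K[0,2],K[1,1]*p[1]/p[2]+K[1,2])
P=d["pixels"];H=cv2.cvtColor(P,cv2.COLOR_RGB2HSV).astype(int)
m=(abs(H[:,:,0]-13)<5)&(H[:,:,1]>200)&(H[:,:,2]>200)
for r in range(40,300,20):
    u=np.nonzero(m[r,190:330])[0]+190
    if len(u):print(r,u.min(),u.max(),len(u), proj(d,[[u.min(),r],[u.max(),r]],.024).round(0)[:,:2].tolist())
```

```text
[ 0.49463805 -0.25244055  0.00269339] [ 0.42470082 -0.24915175  0.17732462] -0.0009375516553077976 [-6.85633760e-01  3.97068871e-01  1.78237017e+00 -2.31763488e-05
  9.62119415e-01 -2.20212537e+00]
0 258.7159329651335 230.69061572282158
0.01 258.76844525306404 237.19213904057546
0.019 258.8208241725169 243.67715006564302
0.03 258.8926283527294 252.56719409839826
0.04 258.96677993618295 261.7478690960094
0.06 259.1481726615984 284.2060228050676
100 283 283 1 [[420.0, -237.0], [420.0, -237.0]]
120 283 283 1 [[430.0, -237.0], [430.0, -237.0]]
200 280 280 1 [[470.0, -240.0], [470.0, -240.0]]
220 280 280 1 [[481.0, -241.0], [481.0, -241.0]]
240 279 279 1 [[492.0, -241.0], [492.0, -241.0]]
```

Run:
```python
from h import *
w=camera("wrist");s=camera("scene")
a=cv2.resize(s["pixels"][140:190,175:225],(400,400),interpolation=cv2.INTER_NEAREST)
b=cv2.resize(w["pixels"][200:300,208:308],(400,400),interpolation=cv2.INTER_NEAREST)
cv2.imwrite("pics/e.png",np.hstack([a,b])[:,:,::-1])
```

```text
(no output)
```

View pics/e.png

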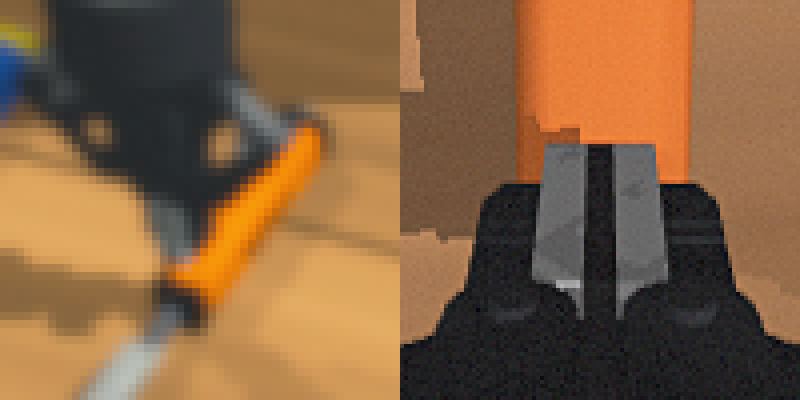

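Call:
send_rows:
  series:
    - [[0,0,0],[0,10,0],1]
    - [[0,0,0],[0,25,0],1]
    - [[0,0,0],[0,45,0],1]
    - [[0,0,0],[0,45,0],1]

```text
time_s: 9.35
eef_pos: [0.4942, -0.2051, 0.0024]
eef_rot: [-0.0, 0.026, 1.0, 0.0]
wrist_force: [0.0, 0.2, -0.4]
opening: -0.003
grasp_force: 0.0
```

Run:
```python
from h import *
w=look(["gouge_orange"],("wrist",));s=look(["gouge_orange"],("scene",))
a=cv2.resize(s["pixels"][135:195,175:235],(400,400),interpolation=cv2.INTER_NEAREST)
b=cv2.resize(w["pixels"][180:300,148:308],(533,400),interpolation=cv2.INTER_NEAREST)[:,:400]
cv2.imwrite("pics/f.png",np.hstack([a,b])[:,:,::-1])
o=telemetry.get_obs();t=np.array(o["eef_pos"])
K=s["camera_matrix"];q=s["orientation"];Rm=R.from_quat([q[1],q[2],q[3],q[0]]).as_matrix()
for dz in(0,.02,.04):
    p=Rm.T@(t+[0,0,dz]-s["xyz"]);u,v=K[0,0]*p[0]/-p[2]+K[0,2],K[1,1]*p[1]/p[2]+K[1,2];print(dz,(u-175)*400/60,(v-135)*400/60)
```

```text
wrist gouge_orange [([493, -253, 6], 0.83)]
scene gouge_orange [([494, -254, 1], 0.49)]
0 233.1699223120404 303.5082610297675
0.02 229.1144032639439 277.7946321378911
0.04 224.96478817962648 251.48439636859925
```

View pics/f.png

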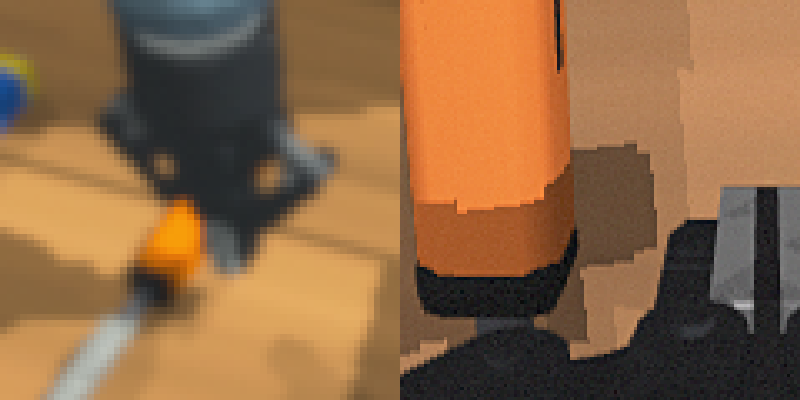

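Call:
send_rows:
  series:
    - [[0,0,0],[0,0,-10],1]
    - [[0,0,0],[0,0,-18],1]
    - [[0,0,0],[0,0,-18],1]

```text
time_s: 9.93
eef_pos: [0.4937, -0.207, -0.0166]
eef_rot: [-0.001, 0.027, 1.0, 0.001]
wrist_force: [0.1, -0.9, 0.4]
opening: 0.001
grasp_force: 0.0
```

Call:
send_rows:
  series:
    - [[0,0,0],[0,0,-1],1]
    - [[0,0,0],[0,0,-3],1]
    - [[0,0,0],[0,0,-3],1]

```text
time_s: 10.3
eef_pos: [0.4946, -0.2074, -0.0183]
eef_rot: [-0.0, 0.027, 1.0, -0.0]
wrist_force: [0.1, -0.1, -0.6]
opening: -0.001
grasp_force: 0.0
```

Call:
send_rows:
  series:
    - [[0,0,0],[0,0,-1],1]
    - [[0,0,0],[0,0,-2],1]
    - [[0,0,0],[0,0,-2],1]

```text
time_s: 10.68
eef_pos: [0.4946, -0.2074, -0.0204]
eef_rot: [-0.0, 0.027, 1.0, 0.0]
wrist_force: [0.7, 0.8, 0.4]
opening: 0.006
grasp_force: 0.0
```

Call:
send_rows:
  series:
    - [[0,0,0],[0,0,40],-0.4]
    - [[0,0,0],[0,-15,50],-0.4]
    - [[0,0,0],[0,-46,50],-0.4]
    - [[0,0,0],[0,-46,45],-0.4]
    - [[0,0,0],[0,-46,30],-0.4]
    - [[0,0,0],[0,-46,10],-0.4]
    - [[0,0,0],[0,-46,1],-0.4]
    - [[0,0,0],[0,-46,1],1]
    - [[0,0,0],[0,-46,1],1]
    - [[0,0,0],[0,-46,1],1]

```text
time_s: 11.92
eef_pos: [0.4952, -0.2537, -0.0186]
eef_rot: [0.001, 0.027, 1.0, -0.0]
wrist_force: [-0.3, 0.1, -1.3]
opening: 0.258
grasp_force: 59.6
```

Call:
send_rows:
  series:
    - [[0,0,0],[0,0,0],1]
    - [[0,0,0],[0,0,0],1]
    - [[0,0,0],[0,0,5],1]
    - [[0,0,0],[0,0,40],1]
    - [[0,0,0],[0,0,90],1]
    - [[0,0,0],[0,0,140],1]
    - [[0,0,0],[0,0,140],1]

```text
time_s: 12.8
eef_pos: [0.4974, -0.2556, 0.1257]
eef_rot: [0.004, 0.027, 1.0, -0.003]
wrist_force: [0.7, 0.5, -0.9]
opening: 0.259
grasp_force: 59.6
```

Call:
send_rows:
  series:
    - [[0,0,3],[10,50,0],1]
    - [[0,0,6],[22,105,0],1]
    - [[0,0,9],[34,160,0],1]
    - [[0,0,12],[45,215,0],1]
    - [[0,0,14],[55,270,0],1]
    - [[0,0,14],[62,303,0],1]
    - [[0,0,14],[62,303,-20],1]
    - [[0,0,14],[62,303,-30],1]
    - [[0,0,14],[62,303,-30],1]

```text
time_s: 13.92
eef_pos: [0.5551, 0.0493, 0.089]
eef_rot: [-0.002, -0.095, 0.996, 0.0]
wrist_force: [0.7, 0.4, -1.5]
opening: 0.262
grasp_force: 59.7
```

Run:
```python
from h import *
look(["rest_front","rest_middle","gouge_green","gouge_orange"],("wrist",),"g")
look(["rest_front","rest_middle","gouge_orange"],("top",))
o=telemetry.get_obs();print(o["time_s"],o["eef_pos"],o["eef_rot"])
```

```text
wrist rest_front [([569, -4, 28], 0.62)]
wrist rest_middle []
wrist gouge_green [([540, 104, 29], 0.56)]
wrist gouge_orange []
top rest_front [([565, -10, 28], 0.92)]
top rest_middle [([558, 54, 30], 0.7)]
top gouge_orange [([554, 48, 110], 0.7)]
14.375 [0.55688926 0.04938467 0.09108451] [ 3.40292616e-04 -9.47625818e-02  9.95499841e-01 -6.88015617e-05]
```

View pics/g_wrist.png

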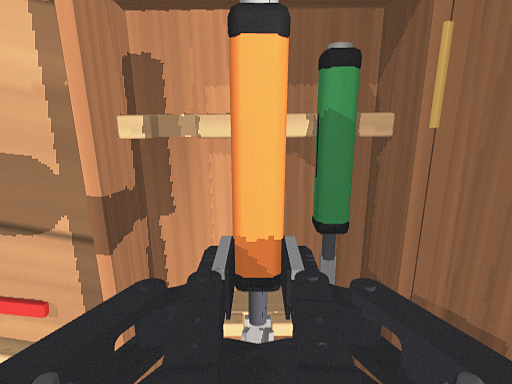

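Call:
send_rows:
  series:
    - [[0,0,0],[0,1,-30],1]
    - [[0,0,0],[0,1,-50],1]
    - [[0,0,0],[0,1,-65],1]
    - [[0,0,0],[0,1,-72],1]
    - [[0,0,0],[0,1,-77],1]
    - [[0,0,0],[0,1,-77],1]
    - [[0,0,0],[0,1,-77],1]

```text
time_s: 15.25
eef_pos: [0.5572, 0.0505, 0.0143]
eef_rot: [0.001, -0.095, 0.995, -0.0]
wrist_force: [0.8, -0.4, -0.9]
opening: 0.264
grasp_force: 59.7
```

Call:
send_rows:
  series:
    - [[0,0,0],[0,0,-2],1]
    - [[0,0,0],[0,0,-2],0.1]
    - [[0,0,0],[0,0,-2],0.1]
    - [[0,0,0],[0,0,10],0.1]
    - [[0,0,0],[0,0,60],0.1]
    - [[0,0,0],[0,0,120],0.1]
    - [[0,0,0],[-10,-55,140],0.0]
    - [[0,0,-5],[-20,-115,140],-0.4]
    - [[0,0,-10],[-25,-175,140],-0.4]
    - [[0,0,-15],[-35,-235,140],-0.4]

```text
time_s: 16.5
eef_pos: [0.5217, -0.1864, 0.1552]
eef_rot: [0.001, 0.037, 0.999, -0.001]
wrist_force: [0.6, 0.8, -0.8]
opening: 0.698
grasp_force: 0.0
```

Run:
```python
from h import *
look(["gouge_orange","gouge_blue"],("scene","top"),"h")
o=telemetry.get_obs();print(o["time_s"],o["eef_pos"],o["eef_rot"])
```

```text
scene gouge_orange [([556, 50, 28], 0.94)]
scene gouge_blue [([490, -412, 1], 0.63), ([565, 502, -4], 0.26)]
top gouge_orange [([557, 47, 34], 0.63), ([552, 154, 77], 0.3)]
top gouge_blue [([487, -410, -2], 0.9)]
16.8 [ 0.52175337 -0.18364292  0.15411019] [1.72313579e-04 3.54077364e-02 9.99372928e-01 1.19214140e-04]
```

Call:
send_rows:
  series:
    - [[0,0,-3],[-8,-57,0],-0.4]
    - [[0,0,-3],[-17,-114,0],-0.4]
    - [[0,0,-3],[-25,-170,0],-0.4]
    - [[0,0,-3],[-34,-227,-10],-0.4]
    - [[0,0,-3],[-34,-227,-30],-0.4]
    - [[0,0,-3],[-34,-227,-30],-0.4]

```text
time_s: 17.55
eef_pos: [0.4872, -0.4084, 0.1212]
eef_rot: [-0.002, 0.061, 0.998, 0.002]
wrist_force: [0.3, 1.5, 0.2]
opening: 0.697
grasp_force: 0.0
```

Run:
```python
from h import *
d=look(["gouge_blue"],("wrist",),"i")
o=telemetry.get_obs();print(o["time_s"],o["eef_pos"],o["eef_rot"])
H=cv2.cvtColor(d["pixels"],cv2.COLOR_RGB2HSV).astype(int)
m=(abs(H[:,:,0]-112)<15)&(H[:,:,1]>120)&(H[:,:,2]>60)
for r in range(60,260,20):
    u=np.nonzero(m[r])[0]
    if len(u)>10:
        p=proj(d,[[u.min(),r],[u.max(),r]],.024)[:,:2];print(r,u.min(),u.max(),p.round(1).tolist())
```

```text
wrist gouge_blue [([486, -408, 3], 0.81)]
17.65 [ 0.48842528 -0.4091735   0.1235932 ] [-2.88224055e-04  6.06977722e-02  9.98155991e-01  5.62144624e-04]
80 243 271 [[391.6, -409.1], [394.4, -386.1]]
100 244 270 [[407.3, -410.4], [410.0, -388.7]]
120 244 270 [[423.5, -412.6], [426.2, -390.5]]
140 244 270 [[440.2, -414.9], [443.0, -392.4]]
160 244 270 [[457.5, -417.3], [460.4, -394.4]]
180 245 269 [[475.6, -418.8], [478.2, -397.3]]
```

Call:
send_rows:
  series:
    - [[0,0,0],[0,0,-50],-0.4]
    - [[0,0,0],[0,0,-100],-0.4]
    - [[0,0,0],[0,0,-130],-0.4]
    - [[0,0,0],[0,0,-142],-0.4]
    - [[0,0,0],[0,0,-142],-0.4]
    - [[0,0,0],[0,0,-142],1]
    - [[0,0,0],[0,0,-142],1]
    - [[0,0,0],[0,0,-142],1]
    - [[0,0,0],[0,0,-142],1]
    - [[0,0,0],[0,0,-142],1]

```text
time_s: 18.9
eef_pos: [0.4887, -0.4125, -0.0162]
eef_rot: [0.001, 0.062, 0.998, -0.001]
wrist_force: [-0.6, 1.5, 6.7]
opening: 0.255
grasp_force: 59.7
```

Call:
send_rows:
  series:
    - [[0,0,0],[0,0,5],1]
    - [[0,0,0],[0,0,50],1]
    - [[0,0,0],[0,0,100],1]
    - [[0,0,0],[0,0,140],1]
    - [[0,0,3],[10,55,140],1]
    - [[0,0,6],[20,110,140],1]
    - [[0,0,9],[30,165,140],1]
    - [[0,0,12],[40,220,140],1]
    - [[0,0,15],[50,275,140],1]
    - [[0,0,18],[60,330,140],1]

```text
time_s: 20.15
eef_pos: [0.5475, -0.0797, 0.1219]
eef_rot: [0.0, -0.096, 0.995, -0.0]
wrist_force: [0.8, -0.5, -2.1]
opening: 0.262
grasp_force: 59.5
```

Call:
send_rows:
  series:
    - [[0,0,0],[10,45,0],1]
    - [[0,0,0],[19,74,0],1]
    - [[0,0,0],[19,74,-20],1]
    - [[0,0,0],[19,74,-50],1]
    - [[0,0,0],[19,74,-70],1]
    - [[0,0,0],[19,74,-85],1]
    - [[0,0,0],[19,74,-97],1]
    - [[0,0,0],[19,74,-105],1]
    - [[0,0,0],[19,74,-108],1]
    - [[0,0,0],[19,74,-108],1]

```text
time_s: 21.4
eef_pos: [0.5671, -0.0075, 0.0142]
eef_rot: [0.0, -0.095, 0.995, -0.0]
wrist_force: [0.5, 0.3, -2.0]
opening: 0.262
grasp_force: 59.5
```

Call:
send_rows:
  series:
    - [[0,0,0],[0,2,0],1]
    - [[0,0,0],[0,2,-2],1]
    - [[0,0,0],[0,2,-2],0.1]
    - [[0,0,0],[0,2,-2],0.1]
    - [[0,0,0],[0,2,10],0.1]
    - [[0,0,0],[0,2,60],0.1]
    - [[0,0,0],[0,2,120],0.1]
    - [[0,0,0],[0,2,180],0.1]
    - [[0,0,0],[0,-30,180],0.1]
    - [[0,0,0],[0,-60,180],0.1]

```text
time_s: 22.65
eef_pos: [0.5674, -0.0681, 0.196]
eef_rot: [0.002, -0.095, 0.995, -0.001]
wrist_force: [-0.8, -0.3, -0.2]
opening: 0.451
grasp_force: 0.0
```

Run:
```python
from h import *
look(["gouge_orange","gouge_blue","gouge_green","lid_handle","hasp_hinge","hasp_tip"],("scene","top","wrist"),"j")
o=telemetry.get_obs();print(o["time_s"],o["eef_pos"],o["eef_rot"],o["q"])
im=np.vstack([cv2.resize(cv2.imread("pics/j_scene.png")[140:280,220:420],(600,420)) ])
cv2.imwrite("pics/j2.png",im)
```

```text
scene gouge_orange [([557, 51, 32], 0.77)]
scene gouge_blue [([570, -9, 31], 0.88)]
scene gouge_green [([544, 104, 35], 0.67)]
scene lid_handle [([525, 292, 285], 0.64), ([566, -7, 29], 0.46)]
scene hasp_hinge [([430, 252, 256], 0.91)]
scene hasp_tip [([420, 288, 319], 0.49)]
top gouge_orange [([641, 392, -1], 0.63)]
top gouge_blue [([642, 394, -4], 0.56), ([563, -7, 30], 0.53)]
top gouge_green [([545, 104, 30], 0.93)]
top lid_handle [([523, 292, 291], 0.88)]
top hasp_hinge [([429, 258, 256], 0.95), ([574, 52, 0], 0.72)]
top hasp_tip [([425, 289, 316], 0.66)]
wrist gouge_orange [([553, 48, 34], 0.91)]
wrist gouge_blue [([567, -3, 35], 0.61)]
wrist gouge_green [([543, 101, 30], 0.98), ([555, 48, 32], 0.58)]
wrist lid_handle []
wrist hasp_hinge []
wrist hasp_tip []
23.7 [ 0.56663018 -0.06745059  0.19368924] [-2.93951329e-06 -9.48792020e-02  9.95488793e-01 -5.94987318e-07] [-3.26411793e-01  1.76425382e-01  1.62450768e+00 -3.58530715e-06
  1.34066447e+00 -2.08725157e+00]
```

View pics/j2.png

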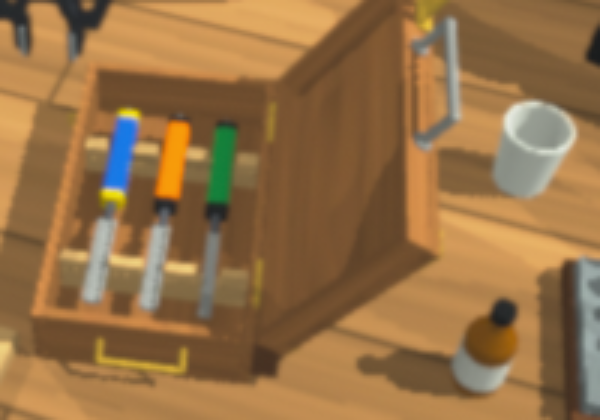

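Call:
send_rows:
  series:
    - [[0,0,0],[0,0,55],0]
    - [[0,0,0],[0,0,110],0]
    - [[0,0,0],[-5,30,146],0]
    - [[0,0,0],[-10,85,146],0]
    - [[0,0,0],[-17,143,146],0]
    - [[0,0,0],[-24,200,146],0]
    - [[0,0,0],[-31,258,146],0]
    - [[0,0,0],[-38,316,146],0]
    - [[0,0,0],[-42,359,146],0]
    - [[0,0,0],[-42,359,120],0]

```text
time_s: 24.95
eef_pos: [0.5249, 0.2952, 0.3156]
eef_rot: [0.002, -0.097, 0.995, 0.001]
wrist_force: [0.2, -1.1, 0.4]
opening: 0.502
grasp_force: 0.0
```

Run:
```python
from h import *
look(["lid_handle"],("scene","top","wrist"),"k")
o=telemetry.get_obs();print(o["time_s"],o["eef_pos"],o["eef_rot"],o["q"])
```

```text
scene lid_handle [([714, -214, 2], 0.39), ([568, 505, 0], 0.29)]
top lid_handle [([527, 292, 291], 0.87)]
wrist lid_handle []
25.25 [0.52527187 0.29110474 0.31485709] [ 7.20571388e-04 -9.43861554e-02  9.95535391e-01  1.38504915e-04] [ 3.08645998e-01  1.67370228e-01  1.39297822e+00 -3.55411274e-05
  1.57977711e+00 -1.45120445e+00]
```

View pics/k_wrist.png

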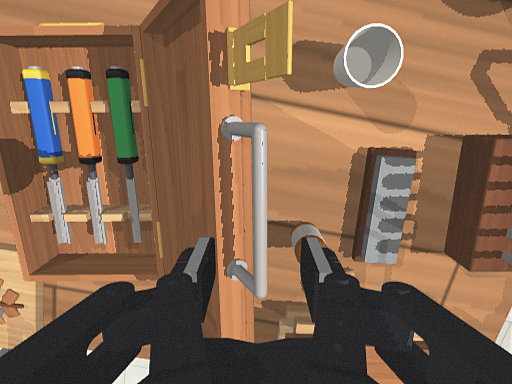

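Call:
send_rows:
  series:
    - [[0,0,0],[0,1,-35],0]
    - [[0,0,0],[0,1,-55],0]
    - [[0,0,0],[0,1,-65],0]
    - [[0,0,0],[0,1,-65],0]
    - [[0,0,0],[0,1,-65],1]
    - [[0,0,0],[0,1,-65],1]
    - [[0,0,0],[0,1,-65],1]
    - [[0,0,0],[0,1,-65],1]
    - [[0,0,0],[0,1,-65],1]

```text
time_s: 26.38
eef_pos: [0.5253, 0.2929, 0.2501]
eef_rot: [0.001, -0.095, 0.995, 0.0]
wrist_force: [-1.4, 0.2, 4.7]
opening: 0.086
grasp_force: 58.9
```

Run:
```python
from h import *
o=telemetry.get_obs();t=o["eef_pos"]*1000;print(o["time_s"],t.round(1),o["opening"],o["grasp_force"],o["wrist_force"])
yd=np.array([-np.sin(np.radians(11)),np.cos(np.radians(11))])
f=lambda a:np.array([250*-np.cos(a)+17*np.sin(a),250*np.sin(a)+17*np.cos(a)])
for a in list(np.arange(2.1,0.25,-.12))+[.3,.22,.15,.1,.06,.03,.01,0,-.01]:
    d=f(a)-f(2.1);print(round(a,2),(yd*d[0]).round().astype(int).tolist()+[int(round(d[1]))])
```

```text
26.375 [525.3 292.9 250.1] 0.08601826191595344 58.89546453952789 [-1.40765319  0.2123823   4.69179441]
2.1 [0, 0, 0]
1.98 [5, -25, 15]
1.86 [10, -52, 28]
1.74 [16, -81, 36]
1.62 [21, -110, 42]
1.5 [27, -139, 43]
1.38 [33, -168, 41]
1.26 [38, -197, 36]
1.14 [44, -226, 27]
1.02 [49, -253, 15]
0.9 [54, -278, -1]
0.78 [59, -301, -19]
0.66 [63, -322, -41]
0.54 [66, -340, -64]
0.42 [69, -356, -90]
0.3 [71, -368, -117]
0.3 [71, -368, -117]
0.22 [73, -374, -136]
0.15 [74, -378, -153]
0.1 [74, -381, -165]
0.06 [74, -382, -175]
0.03 [74, -383, -183]
0.01 [75, -384, -188]
0 [75, -384, -190]
-0.01 [75, -384, -193]
```

Call:
send_rows:
  series:
    - [[0,0,0],[2,-11,7],1]
    - [[0,0,0],[5,-25,15],1]
    - [[0,0,0],[10,-52,28],1]
    - [[0,0,0],[16,-81,36],1]
    - [[0,0,0],[21,-110,42],1]
    - [[0,0,0],[27,-139,43],1]
    - [[0,0,0],[33,-168,41],1]
    - [[0,0,0],[38,-197,36],1]
    - [[0,0,0],[38,-197,36],1]

```text
time_s: 27.5
eef_pos: [0.5635, 0.0928, 0.2851]
eef_rot: [0.001, -0.093, 0.996, -0.001]
wrist_force: [1.2, -3.3, 4.4]
opening: 0.082
grasp_force: 64.3
```

Call:
send_rows:
  series:
    - [[0,0,0],[6,-29,-9],1]
    - [[0,0,0],[11,-56,-21],1]
    - [[0,0,0],[16,-81,-37],1]
    - [[0,0,0],[21,-104,-55],1]
    - [[0,0,0],[25,-125,-77],1]
    - [[0,0,0],[28,-143,-100],1]
    - [[0,0,0],[31,-159,-126],1]
    - [[0,0,0],[33,-171,-153],1]
    - [[0,0,0],[33,-171,-153],1]

```text
time_s: 28.62
eef_pos: [0.5964, -0.0777, 0.13]
eef_rot: [0.0, -0.094, 0.996, -0.001]
wrist_force: [4.3, -6.2, -1.9]
opening: 0.082
grasp_force: 58.5
```

Call:
send_rows:
  series:
    - [[0,0,0],[2,-6,-19],1]
    - [[0,0,0],[3,-10,-36],1]
    - [[0,0,0],[3,-13,-48],1]
    - [[0,0,0],[3,-14,-58],1]
    - [[0,0,0],[3,-15,-66],1]
    - [[0,0,0],[3,-15,-70],1]
    - [[0,0,0],[3,-15,-70],1]

```text
time_s: 29.5
eef_pos: [0.5997, -0.0909, 0.0654]
eef_rot: [0.001, -0.095, 0.995, -0.001]
wrist_force: [-5.6, -0.5, 17.7]
opening: 0.071
grasp_force: 63.4
```

Run:
```python
from h import *
look(["lid_handle","hasp_hinge","hasp_tip"],("scene","top","wrist"),"l")
o=telemetry.get_obs();print(o["time_s"],o["eef_pos"],o["wrist_force"],o["torque"],o["q"])
```

```text
scene lid_handle []
scene hasp_hinge [([491, -77, 97], 0.68)]
scene hasp_tip []
top lid_handle [([602, -89, 100], 0.96)]
top hasp_hinge [([639, 393, 0], 0.42)]
top hasp_tip [([510, -145, 97], 0.49)]
wrist lid_handle [([604, -89, 94], 0.85)]
wrist hasp_hinge [([490, -76, 90], 0.72), ([571, 49, -4], 0.67)]
wrist hasp_tip [([504, -146, 96], 0.94)]
30.1 [ 0.59985733 -0.09091026  0.06542516] [ 6.18133476  2.67669562 21.19263685] [ 0.32383392 -1.12108116  0.29016246] [-3.45365587e-01  3.95496656e-01  1.62781744e+00 -8.45236018e-04
  1.11526020e+00 -2.10671501e+00]
```

Call:
send_rows:
  series:
    - [[0,0,0],[0,0,1],0.4]
    - [[0,0,0],[0,0,1],0.4]
    - [[0,0,0],[0,0,1],0.4]
    - [[0,0,0],[0,0,15],0.4]
    - [[0,0,0],[0,0,60],0.4]
    - [[0,0,0],[0,0,110],0.4]
    - [[9.8,1.9,0],[-35,-20,110],1]
    - [[19.6,3.8,0],[-70,-20,110],1]
    - [[29.4,5.7,0],[-103,-20,110],1]
    - [[34.3,6.7,0],[-103,-16,95],1]

```text
time_s: 31.35
eef_pos: [0.4952, -0.1086, 0.1581]
eef_rot: [-0.028, -0.089, 0.949, 0.3]
wrist_force: [1.0, 0.5, -0.5]
opening: 0.0
grasp_force: 0.0
```

Run:
```python
from h import *
look(["lid_handle","hasp_hinge","hasp_tip"],("scene","top","wrist"),"m")
o=telemetry.get_obs();print(o["time_s"],o["eef_pos"],R.from_quat(np.roll(o["eef_rot"],-1)).as_matrix()[:,2],o["opening"],o["wrist_force"],o["q"])
```

```text
scene lid_handle [([603, -94, 98], 0.68), ([573, 50, 0], 0.56)]
scene hasp_hinge [([492, -78, 96], 0.71)]
scene hasp_tip [([505, -145, 97], 0.52)]
top lid_handle [([605, -90, 104], 0.89)]
top hasp_hinge [([493, -75, 95], 0.58)]
top hasp_tip [([508, -142, 94], 0.6)]
wrist lid_handle []
wrist hasp_hinge [([493, -76, 93], 0.77)]
wrist hasp_tip [([505, -145, 96], 0.63)]
31.95 [ 0.49591057 -0.10609079  0.15724171] [-0.10965138  0.56126606 -0.82033956] 0.003971133883923024 [-0.73624314  1.05610505  0.90236623] [-0.70857299  0.37494303  1.58969267  0.36459781  1.67033181 -2.52639681]
```

Call:
send_rows:
  series:
    - [[0,0,0],[1,0,-50],1]
    - [[0,0,0],[1,0,-72],1]
    - [[0,0,0],[1,0,-84],1]
    - [[0,0,0],[1,0,-96],1]
    - [[0,0,0],[1,0,-106],1]
    - [[0,0,0],[1,0,-116],1]
    - [[0,0,0],[0,3,-126],1]
    - [[0,0,0],[-1,10,-134],1]
    - [[0,0,0],[-2,17,-140],1]
    - [[0,0,0],[-2,17,-140],1]

```text
time_s: 33.2
eef_pos: [0.4931, -0.0884, 0.0162]
eef_rot: [-0.03, -0.091, 0.949, 0.299]
wrist_force: [-0.1, 0.5, -0.3]
opening: -0.002
grasp_force: 0.0
```

Run:
```python
from h import *
look(["hasp_hinge","hasp_tip"],("scene","top","wrist"),"n")
o=telemetry.get_obs();t=o["eef_pos"];tz=R.from_quat(np.roll(o["eef_rot"],-1)).as_matrix()[:,2];print(o["time_s"],t,"tip",t-.024*tz,o["wrist_force"])
```

```text
scene hasp_hinge [([493, -80, 95], 0.62)]
scene hasp_tip [([497, -102, 33], 0.41)]
top hasp_hinge [([492, -72, 90], 0.75)]
top hasp_tip [([498, -101, 33], 0.54)]
wrist hasp_hinge [([493, -77, 93], 0.65)]
wrist hasp_tip [([498, -105, 32], 0.74)]
33.65 [ 0.4937568  -0.08962605  0.01681456] tip [ 0.49638578 -0.10311427  0.03649084] [ 0.00213731 -0.06102423 -0.04069418]
```

Call:
send_rows:
  series:
    - [[0,0,0],[-1,5,-1],1]
    - [[0,0,0],[-2,9,-1],1]
    - [[0,0,0],[-2,13,-1],1]
    - [[0,0,0],[-2,13,-1],1]

```text
time_s: 34.15
eef_pos: [0.4915, -0.0759, 0.0157]
eef_rot: [-0.03, -0.091, 0.949, 0.299]
wrist_force: [-0.1, 0.2, -1.3]
opening: -0.003
grasp_force: 0.0
```

Call:
send_rows:
  series:
    - [[0,0,0],[0,2,0],1]
    - [[0,0,0],[-1,5,0],1]
    - [[0,0,0],[-1,5,0],1]

```text
time_s: 34.52
eef_pos: [0.4906, -0.0711, 0.0157]
eef_rot: [-0.029, -0.091, 0.95, 0.299]
wrist_force: [0.8, -0.6, -0.3]
opening: -0.002
grasp_force: 0.1
```

Run:
```python
from h import *
look(["hasp_hinge","hasp_tip"],("scene","top","wrist"),"o")
o=telemetry.get_obs();t=o["eef_pos"];tz=R.from_quat(np.roll(o["eef_rot"],-1)).as_matrix()[:,2];print(o["time_s"],t,"tip",t-.024*tz,o["wrist_force"])
```

```text
scene hasp_hinge [([492, -80, 96], 0.78), ([570, -530, 1], 0.55)]
scene hasp_tip []
top hasp_hinge [([491, -74, 96], 0.88), ([552, 154, 81], 0.3)]
top hasp_tip [([369, 405, -6], 0.52), ([496, -79, 27], 0.47)]
wrist hasp_hinge [([491, -76, 91], 0.89)]
wrist hasp_tip [([493, -88, 29], 0.68)]
34.975 [ 0.49061052 -0.07139476  0.01569495] tip [ 0.49324852 -0.08488948  0.03536558] [ 0.11383965 -0.35762422 -0.31500795]
```

Call:
send_rows:
  series:
    - [[0,0,0],[0,2,0],1]
    - [[0,0,0],[-1,4,0],1]
    - [[0,0,0],[-1,4,0],1]

```text
time_s: 35.35
eef_pos: [0.4897, -0.0673, 0.0157]
eef_rot: [-0.029, -0.091, 0.95, 0.299]
wrist_force: [0.9, -0.3, -0.6]
opening: -0.001
grasp_force: 0.3
```

Call:
send_rows:
  series:
    - [[0,0,0],[0,2,0],1]
    - [[0,0,0],[-1,3,0],1]
    - [[0,0,0],[-1,3,0],1]

```text
time_s: 35.72
eef_pos: [0.4897, -0.0665, 0.0157]
eef_rot: [-0.028, -0.09, 0.95, 0.297]
wrist_force: [1.7, -7.5, -0.9]
opening: 0.001
grasp_force: 3.6
```

Contact with the chest front now (7.5 N). Back off along −y, then check.

Call:
send_rows:
  series:
    - [[0,0,0],[2,-15,0],1]
    - [[0,0,0],[8,-60,20],1]
    - [[0,0,0],[10,-90,70],1]
    - [[0,0,0],[10,-100,120],1]
    - [[0,0,0],[10,-110,180],1]
    - [[0,0,0],[10,-110,180],1]
    - [[0,0,0],[10,-110,180],1]

```text
time_s: 36.6
eef_pos: [0.4983, -0.1745, 0.1953]
eef_rot: [-0.03, -0.09, 0.949, 0.299]
wrist_force: [-0.4, 0.1, -0.4]
opening: 0.007
grasp_force: 0.0
```

Run:
```python
from h import *
look(["hasp_hinge","hasp_tip","lid_handle"],("scene","top","wrist"),"p")
o=telemetry.get_obs();print(o["time_s"],o["eef_pos"],o["wrist_force"])
```

```text
scene hasp_hinge [([494, -79, 94], 0.56), ([603, -89, 97], 0.18)]
scene hasp_tip []
scene lid_handle [([603, -91, 99], 0.56)]
top hasp_hinge [([489, -73, 94], 0.9)]
top hasp_tip [([494, -74, 28], 0.5)]
top lid_handle [([604, -91, 103], 0.57), ([576, 52, -2], 0.19)]
wrist hasp_hinge []
wrist hasp_tip [([493, -80, 27], 0.96)]
wrist lid_handle []
37.2 [ 0.49865047 -0.1743788   0.19563131] [ 0.09269523  0.06328491 -0.37433007]
```

```bash
python3 -c "
from bench import ctrl
print(ctrl.hand_in())"
```

```text
the job is handed in; nothing more can be done
None
```

I've handed the job in: both gouges are in their rests with handles at the green gouge's end, and by the last camera readings the lid is shut and the hasp is flat over its staple; the result wasn't reported back.

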